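Wind a derailleur cage to its stop and hold it there

ROBOT

A 6-joint arm with a two-finger parallel gripper is mounted at the origin on a cart in front of the work surface, level with it; the furniture and walls round the work are solid. World frame = base frame: x ahead of the robot, y to its left, z up, the work surface at z = 0. Lengths are in m, angles in rad, forces in N, time in s.
With the tool pointing down it reaches from about 0.35 to 0.975 m from the base axis. Payload 4.9 kg.
Tool frame: the origin (TCP) lies midway between the tips of the shut fingers; the grasp point (between the pads) lies 19 mm behind it; z points along the fingers, y is the line along which they close (so a half turn about z gives the same grasp; the last joint's range is limited). The gripper opens to 85 mm and grips with 20 to 120 N. Pads are 22 mm wide; open, the fingers measure 114 mm over their backs; the gripper's body (76 mm by 85 mm) begins 54 mm behind the grasp point. The pads swing forward as they close: fully open they stand 13 mm farther back than shut.
Start: joints at [0.987, 0.053, 1.613, -0, 1.476, -0.119], TCP at [0.28, 0.559, 0.231] pointing down, gripper open.
Joint ranges: [-3.01, 3.01], [-1.01, 2.22], [0.06, 2.58], [-1.02, 4.17], [0.09, 2.62], [-3.14, 3.14]. Speed limits (rad/s): [2.57, 2.57, 3.14, 3.14, 3.14, 3.14].

INTERFACE

Orientations are given as a rotation vector (axis times angle).
In Python, from station import ctrl gives the robot as it stands.
- The arm moves only by the tool step_arm, never from a script. Its argument "targets" is a list of rows, each an object with "travel": the shift along the world's x, y, z as a fraction of full scale, a list of three; "angular": the turn, a rotation vector about the world's x, y, z as a fraction of full scale, a list of three; "gripper": the opening, from 0 (shut) to 1 (fully open). In form: [{"travel": [x, y, z], "angular": [rx, ry, rz], "gripper": gripper}, ...]. A call has 1 to 10 rows; each row is the pose to reach, as a shift and turn from the pose commanded when the call began; what a row does not reach only later rows make up. Full scale, the value 1, is 0.6 m for a shift and pi/4 rad for a turn. A row lasts 1/10 s, in which the tool goes at most 50 mm and 8.59 degrees, less where a joint would pass 70% of its speed; a pose out of reach is approached as far as the arm can. A call with a number of a shift or a turn outside -1 to 1 is refused whole. A call with a gripper value outside its range is refused whole. The fingers move at their own pace and stop on an object; "squeeze" is the grip in N (left out, the last holds). Time passes only in rows, so rows that repeat a pose let the fingers close. It gives the time, the measured TCP pose, the force, the opening and the grip force at its end, in the units of the state.
- ctrl.get_obs(): the state, without advancing time (a new reading comes with each control period).
- ctrl.get_image(name): name is "side" or "top" or "wrist"; returns a dict with "img" (420x560x3 uint8, red, green, blue), "fx", "fy", "cx", "cy" (pixels), "rvec" (rotation vector, rad) and "tvec" (3), from world to camera coordinates, as OpenCV has them. Camera axes: x right, y down, z forward; pixel columns grow to the right and rows downward; lengths in m; the calibration is good to about 2 mm. A picture is of the moment at which its call begins. There is no depth.
- ctrl.finish_job(): hands the job in; it is judged then, once.
The state is a dict: "t": time; "q": joint angles; "dq": joint speeds; "effort": joint torques, N m; "tool_pos": TCP position; "tool_rot": TCP orientation; "contact_force": force on the tool from outside, world axes, zero at the start; "wrist_torque": the same for the moment, N m; "opening": finger opening in m; "grip_force": force on a finger pad.
Only numpy, scipy, OpenCV 4.12 (cv2) and the standard library are available. Lean on these libraries where they do the work, as an engineer would, in place of code of your own. Each camera call takes 0.05 s, during which the arm holds its last target. There are 200 camera calls.

TASK

A bicycle rear derailleur is bolted by its hanger to the service block on the table, its cage lying level. Swing the cage arm forward against its spring (anticlockwise seen from above) until it is wound fully to its stop, and finish while still holding it there with the gripper: do not let go at the end. Be gentle: bring no more than 60 N of push or pinch on the thin cage, never let it snap back on its spring, and leave the oil bottle, hex key and tape roll alone.

Things in the scene. Friction and masses are not known exactly. Their poses are not given: they have to be found in the camera images.
- service_block: plywood block 100 x 120 x 18 mm fixed to the table. Origin at table height straight below the cage's pivot; z up; it spans x -50..50, y -80..40 mm. On it, mm: black spring barrel (pivot body), radius 18, top 44, at the origin; dark steel clamp block 34 x 20, top 53, at x -12, y -66; aluminium hanger tab and small black hanger barrel, top 48, at x -12, y -34
- pivot (a point): point on the cage arm's vertical pivot axis at the top of the cage, 63 mm above the table; axes as the service block. To the right of and behind the block stands a big opened dark machine (fixed, about 320 mm tall): bring the arm in over it or round its front
- lower_wheel (a point): centre of the toothed black wheel at the free end of the cage arm, 78 mm from the pivot axis, 54 mm above the table, moving with the arm. Wheel radius 16.5 mm (19 over its small teeth); it lies between two aluminium plates 20 mm wide (24 at the round end). x points outward along the arm, y the way the arm moves when wound
- cage (a joint): cage arm angle, rad: 0 at rest (arm 50 degrees anticlockwise from the block's x axis), grows anticlockwise from above, 1.10 at the stop. Spring pulls it back: 3.6 N at the free wheel starts it, 8.5 N at the stop. Cage spans heights 45-63 mm (bolts to 67), reaches 95 mm out; a like wheel sits 23 mm from the pivot. Push its side with closed fingers or pinch it across the free wheel (33-38 mm)
- oil_bottle: small upright bottle of yellow oil with a red nozzle, 43 mm across, 120 mm tall, origin at its underside; leave alone
- hex_key: black hex key 28 x 88 x 5 mm lying on the table, origin at its underside; leave alone
- tape_roll: black roll of insulating tape 67 x 74 x 19 mm lying flat, origin at its underside; leave alone

How it is judged:
On the way:
1. the gripper swings the cage arm off its rest, against the spring (value of joint cage above 0.25 rad and contact force between the fingers and cage above 1 N).
At the end, for the whole second after the job is handed in: the cage arm stands at its stop (joint above 1.03 of 1.10 rad), still, kept there by the gripper's fingers (contact force 2 to 60 N) through the last second (value of joint cage above 1.03 rad and velocity of joint cage between -0.1 and 0.1 rad/s and contact force between the fingers and cage between 2 and 60 N); the arm keeps its last pose, push and grip.
It fails at once if the cage is pushed or pinched with more than 60 N (contact force between any of the arm, the fingers and cage above 60 N).
It fails at once if the cage snaps back on its spring (velocity of joint cage below -3 rad/s).
It fails at once if the bottle, hex key or tape roll is disturbed (moved 20 mm) (distance of any of oil_bottle, hex_key, tape_roll from where it was at the start of the episode above 0.02 m).
It also fails if it takes over 40 s, if anything falls off the work surface, if the arm or the gripper's body presses on something with over 40 N, if the wrist force passes 120 N, or if a joint passes its speed limit or range.

## Working session

There is one attempt and no reset: what is moved stays moved. The work goes in short steps, Python scripts to look and compute and a tool call to move; the robot and the scene stay as the last step left them, time stands still between calls to the robot, and variables do not carry over. Pictures are saved under pics/ and viewed, at most 10 in all, crops included, and the job is handed in when it is done.

Besides the shell and the picture viewer there is one more tool, called after ">>>" as name(argument=value, ...), one argument or row to a line, values as JSON. step_arm: Moves the arm, as the interface text tells. Its arguments: {"type":"object","properties":{"targets":{"type":"array"},"squeeze":{"type":"number"}},"required":["targets"]}

```bash
mkdir -p pics; cat > h.py <<'E'
import numpy as np, cv2
from station import ctrl
def ray(im,u,v):
    R=cv2.Rodrigues(np.array(im["rvec"],float))[0]; t=np.array(im["tvec"],float)
    d=R.T@np.array([(u-im["cx"])/im["fx"],(v-im["cy"])/im["fy"],1.]); return -R.T@t,d
def onz(im,u,v,z):
    c,d=ray(im,u,v); return c+d*(z-c[2])/d[2]
def proj(im,p):
    q=cv2.projectPoints(np.array(p,float).reshape(-1,3),np.array(im["rvec"],float),np.array(im["tvec"],float),np.array([[im["fx"],0,im["cx"]],[0,im["fy"],im["cy"]],[0,0,1.]]),None)[0]
    return q.reshape(-1,2)
def snap(n,f):
    im=ctrl.get_image(n); cv2.imwrite(f"pics/{f}.png",im["img"][:,:,::-1]); import pickle; pickle.dump(im,open(f"pics/{f}.pkl","wb")); return im
E
python3 - <<'E'
from h import *
for n in ("top","side"):
    im=snap(n,n+"0"); c,d=ray(im,280,210); print(n,c,d,im["fx"])
print(ctrl.get_obs())
E
```

```text
top [0.42071971 0.06539035 1.2523117 ] [ 0.12324356  0.01182881 -0.99247593] 502.7638218233256
side [ 0.0365663  -0.56770795  0.59547707] [ 0.55844151  0.61793498 -0.55344463] 534.8074306206457
{'t': 0.1, 'q': array([ 9.86985449e-01,  5.33054472e-02,  1.61414703e+00,  2.29427475e-05,
        1.47603625e+00, -1.19002056e-01]), 'dq': array([-0.00081691, -0.00131224, -0.00329547, -0.00036675, -0.00187376,
       -0.00120444]), 'effort': array([-2.58966480e-05, -3.94904780e+01, -3.71363533e+01, -1.27777735e-04,
        3.92377362e-03,  1.39770145e-05]), 'tool_pos': array([0.27983679, 0.55821669, 0.23018269]), 'tool_rot': array([-7.23413007e-01, -3.05647431e+00,  2.78339218e-03]), 'contact_force': array([ 0.1543509 ,  0.00486231, -0.09525304]), 'wrist_torque': array([ 0.00684381, -0.01738823,  0.00751256]), 'grip_force': 0.0, 'opening': 0.0855315122108147}
```

View pics/top0.png

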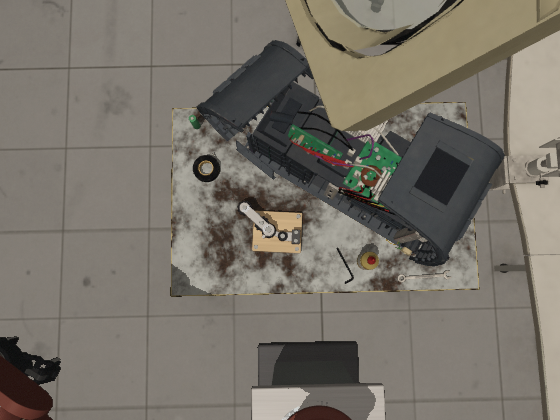

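View pics/side0.png

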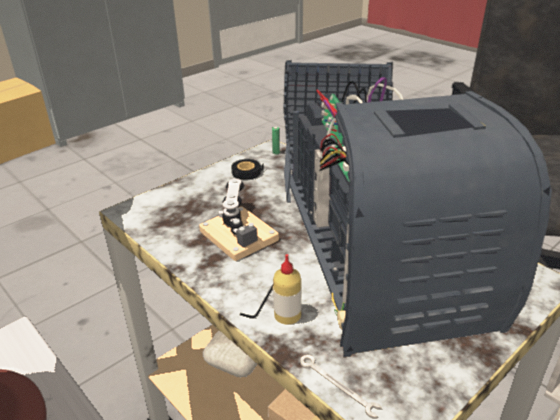

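The top view shows the block at about (277,232), the pivot at (270,230) and the free wheel at (244,207). The tape roll is at (207,168), the hex key at (345,265) and the bottle at (369,259). The machine is up and to the right. Next I'll measure the pivot and wheel.

```bash
python3 - <<'E'
from h import *
import pickle
im=pickle.load(open("pics/top0.pkl","rb")); I=im["img"]
a=I[190:265,225:315]; cv2.imwrite("pics/crop0.png",cv2.resize(a,None,fx=8,fy=8,interpolation=cv2.INTER_CUBIC)[:,:,::-1])
hsv=cv2.cvtColor(I,cv2.COLOR_RGB2HSV)
m=cv2.inRange(hsv,(8,60,120),(25,200,255)); m[:200]=0;m[260:]=0;m[:,:245]=0;m[:,310:]=0
pts=cv2.findNonZero(m); r=cv2.minAreaRect(cv2.convexHull(pts)); b=cv2.boxPoints(r)
W=np.array([onz(im,*p,0.018) for p in b]); print(b,W.round(4)); print(np.linalg.norm(np.diff(W,axis=0),axis=1), W.mean(0))
m2=cv2.inRange(hsv,(0,0,170),(180,40,255)); 
for (u,v) in ((207,168),(345,265),(369,259)): print(onz(im,u,v,0.01).round(3))
s=pickle.load(open("pics/side0.pkl","rb")); a=s["img"][150:270,180:300]
cv2.imwrite("pics/crops.png",cv2.resize(a,None,fx=5,fy=5,interpolation=cv2.INTER_CUBIC)[:,:,::-1])
E
```

```text
[[251.55205 250.40726]
 [253.46605 210.21268]
 [301.88007 212.5181 ]
 [299.96606 252.71268]] [[0.4759 0.1517 0.018 ]
 [0.5749 0.1457 0.018 ]
 [0.5665 0.0262 0.018 ]
 [0.4677 0.0334 0.018 ]]
[0.09917411 0.11986771 0.09911225] [0.5212581  0.08923111 0.018     ]
[0.686 0.262 0.01 ]
[ 0.436 -0.077  0.01 ]
[ 0.449 -0.136  0.01 ]
```

View pics/crop0.png

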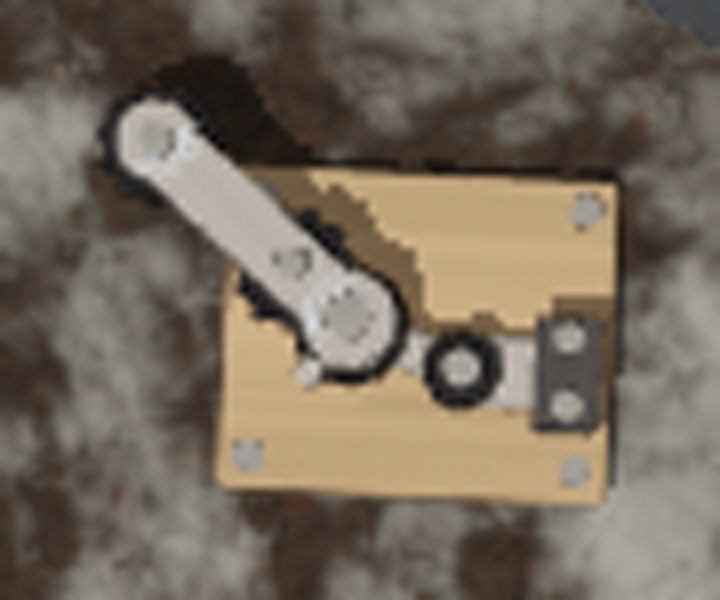

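View pics/crops.png

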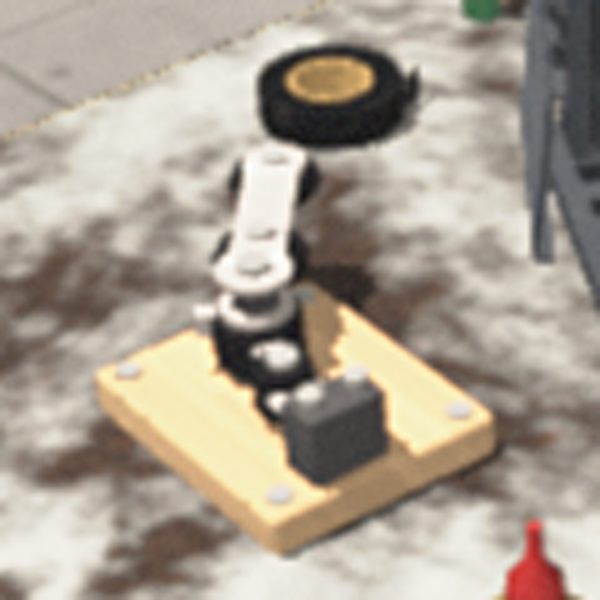

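```bash
python3 - <<'E'
from h import *
import pickle
im=pickle.load(open("pics/top0.pkl","rb")); s=pickle.load(open("pics/side0.pkl","rb"))
p=onz(im,268.4,229.4,.065); w=onz(im,244.4,207.2,.065); d=w-p
print("top",p,w,np.linalg.norm(d),np.degrees(np.arctan2(d[1],d[0])))
# side crop: pivot top (252,262)/5, wheel bolt (280,160)/5
ps=onz(s,180+252/5,150+264/5,.065); ws=onz(s,180+278/5,150+159/5,.065);d=ws-ps
print("side",ps,ws,np.linalg.norm(d),np.degrees(np.arctan2(d[1],d[0])))
for (u,v) in ((288,202),(315,265),(345,350)): print("foot",onz(s,u,v,0).round(3))
for (u,v) in ((205,112),(255,150),(290,175),(330,200),(375,225)): print("top edge",[onz(im,u,v,z)[:2].round(3) for z in (0,.15,.32)])
E
```

```text
top [0.52249349 0.10791135 0.065     ] [0.57672026 0.16415862 0.065     ] 0.07813000348746434 46.04778852206445
side [0.52275931 0.10555834 0.065     ] [0.57715827 0.15804198 0.065     ] 0.0755895464630764 43.97338216455193
foot [0.669 0.108 0.   ]
foot [ 0.564 -0.072  0.   ]
foot [ 0.457 -0.236  0.   ]
top edge [array([0.835, 0.269]), array([0.785, 0.244]), array([0.729, 0.217])]
top edge [array([0.732, 0.141]), array([0.695, 0.132]), array([0.652, 0.122])]
top edge [array([0.665, 0.053]), array([0.636, 0.055]), array([0.603, 0.056])]
top edge [array([ 0.599, -0.046]), array([ 0.578, -0.033]), array([ 0.553, -0.018])]
top edge [array([ 0.533, -0.156]), array([ 0.52, -0.13]), array([ 0.505, -0.1  ])]
```

>>> step_arm(
  targets=[
    {"travel": [0.24, -0.32, 0], "angular": [0, 0, -1], "gripper": 1},
    {"travel": [0.24, -0.32, 0], "angular": [0, 0, -1], "gripper": 1},
    {"travel": [0.24, -0.32, 0], "angular": [0, 0, -1], "gripper": 1},
    {"travel": [0.24, -0.32, 0], "angular": [0, 0, -1], "gripper": 1},
    {"travel": [0.24, -0.32, 0], "angular": [0, 0, -1], "gripper": 1},
    {"travel": [0.24, -0.32, 0], "angular": [0, 0, -1], "gripper": 1},
    {"travel": [0.24, -0.32, 0], "angular": [0, 0, -1], "gripper": 1},
  ],
  squeeze=20,
)

```text
t: 0.8
tool_pos: [0.4246, 0.3655, 0.2308]
tool_rot: [-1.841, -2.545, 0.001]
contact_force: [-0.5, 0.6, 0.2]
opening: 0.0855
grip_force: 0.0
```

>>> step_arm(
  targets=[
    {"travel": [0.18, -0.24, 0], "angular": [0, 0, -1], "gripper": 1},
    {"travel": [0.18, -0.24, 0], "angular": [0, 0, -1], "gripper": 1},
    {"travel": [0.18, -0.24, 0], "angular": [0, 0, -1], "gripper": 1},
    {"travel": [0.18, -0.24, 0], "angular": [0, 0, -1], "gripper": 1},
    {"travel": [0.18, -0.24, 0], "angular": [0, 0, -1], "gripper": 1},
    {"travel": [0.18, -0.24, 0], "angular": [0, 0, -1], "gripper": 1},
    {"travel": [0.18, -0.24, 0], "angular": [0, 0, -1], "gripper": 1},
  ],
)

```text
t: 1.5
tool_pos: [0.5318, 0.2232, 0.2309]
tool_rot: [-2.672, -1.652, 0.001]
contact_force: [-0.6, 0.1, 0.4]
opening: 0.0853
grip_force: 0.0
```

>>> step_arm(
  targets=[
    {"travel": [0.074, -0.098, 0], "angular": [0, 0, -0.38], "gripper": 1},
    {"travel": [0.074, -0.098, 0], "angular": [0, 0, -0.38], "gripper": 1},
    {"travel": [0.074, -0.098, 0], "angular": [0, 0, -0.38], "gripper": 1},
    {"travel": [0.074, -0.098, -0.12], "angular": [0, 0, -0.38], "gripper": 1},
    {"travel": [0.074, -0.098, -0.12], "angular": [0, 0, -0.38], "gripper": 1},
    {"travel": [0.074, -0.098, -0.12], "angular": [0, 0, -0.38], "gripper": 1},
  ],
)

```text
t: 2.1
tool_pos: [0.5728, 0.1646, 0.1541]
tool_rot: [-2.884, -1.239, 0.014]
contact_force: [0.2, -0.1, -0.1]
opening: 0.0854
grip_force: 0.0
```

```bash
python3 - <<'E'
from h import *
from scipy.spatial.transform import Rotation as Ro
o=ctrl.get_obs(); print(o["tool_pos"],Ro.from_rotvec(o["tool_rot"]).as_matrix().round(3),o["q"].round(2))
im=snap("wrist","w1"); print(proj(im,[[.5225,.108,.065],[.5766,.1642,.065]]))
E
```

```text
[0.57277725 0.16461916 0.15410022] [[ 0.688  0.725 -0.009]
 [ 0.725 -0.688 -0.001]
 [-0.007 -0.006 -1.   ]] [0.15 0.05 1.75 0.   1.35 0.91]
[[283.84691288 315.33517687]
 [285.05967755 208.21598616]]
```

View pics/w1.png

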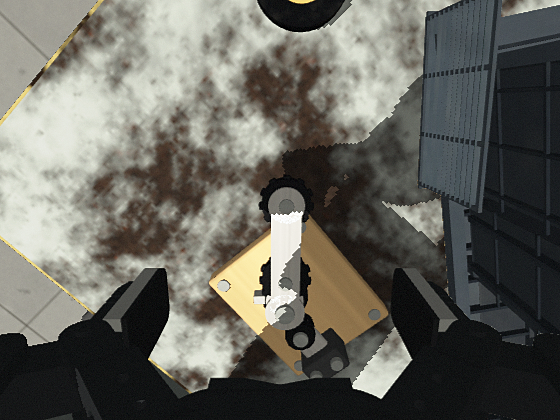

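The wrist view shows the wheel at (287,205) and the pivot at (285,312), within 3 px of what my measurements predicted. The open fingers straddle the arm evenly, so I'll descend and part-close.

>>> step_arm(
  targets=[
    {"travel": [0, 0, -0.07], "angular": [0, 0, 0], "gripper": 1},
    {"travel": [0, 0, -0.14], "angular": [0, 0, 0], "gripper": 1},
    {"travel": [0, 0, -0.19], "angular": [0, 0, 0], "gripper": 1},
    {"travel": [0, 0, -0.215], "angular": [0, 0, 0], "gripper": 1},
    {"travel": [0, 0, -0.215], "angular": [0, 0, 0], "gripper": 0.6},
    {"travel": [0, 0, -0.215], "angular": [0, 0, 0], "gripper": 0.6},
    {"travel": [0, 0, -0.215], "angular": [0, 0, 0], "gripper": 0.6},
    {"travel": [0, 0, -0.215], "angular": [0, 0, 0], "gripper": 0.6},
  ],
)

```text
t: 2.95
tool_pos: [0.5782, 0.1642, 0.0327]
tool_rot: [2.888, 1.234, 0.006]
contact_force: [0.3, 0.4, -0.3]
opening: 0.0512
grip_force: 0.0
```

```bash
python3 - <<'E'
import numpy as np
P=np.array([.5225,.108]); f=lambda a: P+.078*np.array([np.cos(np.radians(a)),np.sin(np.radians(a))])
c=np.array([.5766,.1642])
for a0,a1 in ((46,76),(76,103)):
    s=c if a0==46 else f(a0)
    for a in range(a0+3,a1+1,3): print(a,((f(a)-s)/.6).round(3),round((a-a0)/45,3))
s=f(103)
for a in range(104,117): print(a,((f(a)-s)/.6).round(4),round((a-103)/45,3))
E
```

```text
49 [-0.005  0.004] 0.067
52 [-0.01   0.009] 0.133
55 [-0.016  0.013] 0.2
58 [-0.021  0.017] 0.267
61 [-0.027  0.02 ] 0.333
64 [-0.033  0.023] 0.4
67 [-0.039  0.026] 0.467
70 [-0.046  0.028] 0.533
73 [-0.052  0.031] 0.6
76 [-0.059  0.032] 0.667
79 [-0.007  0.001] 0.067
82 [-0.013  0.003] 0.133
85 [-0.02   0.003] 0.2
88 [-0.027  0.004] 0.267
91 [-0.034  0.004] 0.333
94 [-0.041  0.004] 0.4
97 [-0.047  0.003] 0.467
100 [-0.054  0.002] 0.533
103 [-0.061  0.001] 0.6
104 [-0.0022 -0.0005] 0.022
105 [-0.0044 -0.0011] 0.044
106 [-0.0066 -0.0017] 0.067
107 [-0.0088 -0.0023] 0.089
108 [-0.0109 -0.003 ] 0.111
109 [-0.0131 -0.0038] 0.133
110 [-0.0152 -0.0045] 0.156
111 [-0.0173 -0.0053] 0.178
112 [-0.0195 -0.0061] 0.2
113 [-0.0216 -0.007 ] 0.222
114 [-0.0236 -0.0079] 0.244
115 [-0.0257 -0.0088] 0.267
116 [-0.0277 -0.0098] 0.289
```

>>> step_arm(
  targets=[
    {"travel": [-0.005, 0.004, 0], "angular": [0, 0, 0.067], "gripper": 0.6},
    {"travel": [-0.01, 0.009, 0], "angular": [0, 0, 0.133], "gripper": 0.6},
    {"travel": [-0.016, 0.013, 0], "angular": [0, 0, 0.2], "gripper": 0.6},
    {"travel": [-0.021, 0.017, 0], "angular": [0, 0, 0.267], "gripper": 0.6},
    {"travel": [-0.027, 0.02, 0], "angular": [0, 0, 0.333], "gripper": 0.6},
    {"travel": [-0.033, 0.023, 0], "angular": [0, 0, 0.4], "gripper": 0.6},
    {"travel": [-0.039, 0.026, 0], "angular": [0, 0, 0.467], "gripper": 0.6},
    {"travel": [-0.046, 0.028, 0], "angular": [0, 0, 0.533], "gripper": 0.6},
    {"travel": [-0.052, 0.031, 0], "angular": [0, 0, 0.6], "gripper": 0.6},
    {"travel": [-0.059, 0.032, 0], "angular": [0, 0, 0.667], "gripper": 0.6},
  ],
)

```text
t: 3.95
tool_pos: [0.5434, 0.1829, 0.0318]
tool_rot: [2.466, 1.941, 0.008]
contact_force: [6.3, 0.3, -4.1]
opening: 0.0516
grip_force: 3.1
```

>>> step_arm(
  targets=[
    {"travel": [-0.007, 0.001, 0], "angular": [0, 0, 0.067], "gripper": 0.6},
    {"travel": [-0.013, 0.003, 0], "angular": [0, 0, 0.133], "gripper": 0.6},
    {"travel": [-0.02, 0.003, 0], "angular": [0, 0, 0.2], "gripper": 0.6},
    {"travel": [-0.027, 0.004, 0], "angular": [0, 0, 0.267], "gripper": 0.6},
    {"travel": [-0.034, 0.004, 0], "angular": [0, 0, 0.333], "gripper": 0.6},
    {"travel": [-0.041, 0.004, 0], "angular": [0, 0, 0.4], "gripper": 0.6},
    {"travel": [-0.047, 0.003, 0], "angular": [0, 0, 0.467], "gripper": 0.6},
    {"travel": [-0.054, 0.002, 0], "angular": [0, 0, 0.533], "gripper": 0.6},
    {"travel": [-0.061, 0.001, 0], "angular": [0, 0, 0.6], "gripper": 0.6},
    {"travel": [-0.061, 0.001, 0], "angular": [0, 0, 0.6], "gripper": 0.6},
  ],
)

```text
t: 4.95
tool_pos: [0.5071, 0.1838, 0.032]
tool_rot: [1.946, 2.46, 0.008]
contact_force: [7.0, 0.4, -5.1]
opening: 0.0514
grip_force: 3.4
```

>>> step_arm(
  targets=[
    {"travel": [-0.0044, -0.0011, 0], "angular": [0, 0, 0.044], "gripper": 0.6},
    {"travel": [-0.0088, -0.0023, 0], "angular": [0, 0, 0.089], "gripper": 0.6},
    {"travel": [-0.0131, -0.0038, 0], "angular": [0, 0, 0.133], "gripper": 0.6},
    {"travel": [-0.0152, -0.0045, 0], "angular": [0, 0, 0.156], "gripper": 0.6},
    {"travel": [-0.0152, -0.0045, 0], "angular": [0, 0, 0.156], "gripper": 0.6},
  ],
)

```text
t: 5.45
tool_pos: [0.4985, 0.1813, 0.0322]
tool_rot: [1.792, 2.573, 0.009]
contact_force: [7.2, 1.6, -5.1]
opening: 0.0514
grip_force: 3.6
```

```bash
python3 - <<'E'
from h import *
o=ctrl.get_obs(); d=o["tool_pos"][:2]-[.5225,.108]; print(o["tool_pos"],o["contact_force"],o["opening"],o["grip_force"],np.degrees(np.arctan2(d[1],d[0])),np.linalg.norm(d))
im=snap("top","t2"); a=im["img"][190:265,225:315]; A=cv2.resize(a,None,fx=6,fy=6,interpolation=cv2.INTER_CUBIC)
s=snap("wrist","w2"); B=cv2.resize(s["img"],(600,450))
cv2.imwrite("pics/c2.png",s["img"][:,:,::-1])
def j(p): 
    a=np.radians(46.1)+p; return [.5225+.078*np.cos(a),.108+.078*np.sin(a),.065]
print([ (p,proj(s,[j(p)])[0].round(1),proj(im,[j(p)])[0].round(1)) for p in (.9,1.0,1.05,1.1)], proj(s,[[.5225,.108,.065]]))
E
```

```text
[0.49845273 0.18129154 0.03215932] [ 7.20752651  1.56281596 -5.14743847] 0.0514437060500342 3.6470840871334076 108.1648833868194 0.07713573247666687
[(0.9, array([324.5, 319.3]), array([235.7, 234.5])), (1.0, array([301.5, 315.9]), array([236.4, 237.7])), (1.05, array([289.8, 314.9]), array([236.8, 239.3])), (1.1, array([278. , 314.5]), array([237.3, 240.9]))] [[274.15887688 492.9667248 ]]
```

View pics/c2.png

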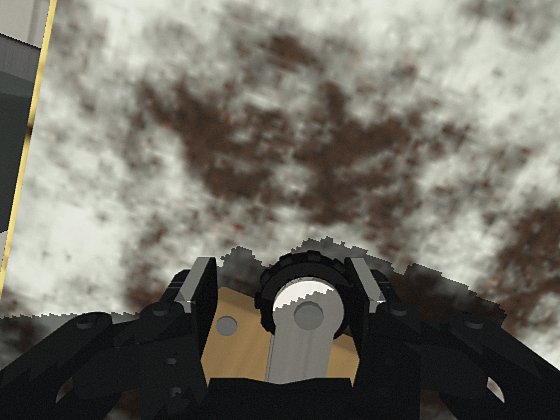

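The wheel bolt at (308,317) corresponds to about 0.97 rad, with 7 N of push. I'll creep on until the force rises at the stop.

>>> step_arm(
  targets=[
    {"travel": [-0.002, -0.0008, 0], "angular": [0, 0, 0.022], "gripper": 0.6},
    {"travel": [-0.0042, -0.0017, 0], "angular": [0, 0, 0.044], "gripper": 0.6},
    {"travel": [-0.0063, -0.0026, 0], "angular": [0, 0, 0.067], "gripper": 0.6},
    {"travel": [-0.0084, -0.0035, 0], "angular": [0, 0, 0.089], "gripper": 0.6},
    {"travel": [-0.0104, -0.0045, 0], "angular": [0, 0, 0.111], "gripper": 0.6},
    {"travel": [-0.0104, -0.0045, 0], "angular": [0, 0, 0.111], "gripper": 0.6},
    {"travel": [-0.0104, -0.0045, 0], "angular": [0, 0, 0.111], "gripper": 0.6},
  ],
)

```text
t: 6.25
tool_pos: [0.4924, 0.1788, 0.0322]
tool_rot: [1.678, 2.649, 0.009]
contact_force: [7.7, 2.4, -4.9]
opening: 0.0512
grip_force: 3.8
```

>>> step_arm(
  targets=[
    {"travel": [-0.001, -0.0004, 0], "angular": [0, 0, 0.011], "gripper": 0.6},
    {"travel": [-0.002, -0.0009, 0], "angular": [0, 0, 0.022], "gripper": 0.6},
    {"travel": [-0.002, -0.0009, 0], "angular": [0, 0, 0.022], "gripper": 0.6},
  ],
)

```text
t: 6.55
tool_pos: [0.4912, 0.1783, 0.0322]
tool_rot: [1.655, 2.663, 0.009]
contact_force: [7.9, 1.4, -4.5]
opening: 0.0513
grip_force: 3.9
```

>>> step_arm(
  targets=[
    {"travel": [-0.001, -0.0004, 0], "angular": [0, 0, 0.011], "gripper": 0.6},
    {"travel": [-0.002, -0.0009, 0], "angular": [0, 0, 0.022], "gripper": 0.6},
    {"travel": [-0.003, -0.0013, 0], "angular": [0, 0, 0.033], "gripper": 0.6},
    {"travel": [-0.003, -0.0013, 0], "angular": [0, 0, 0.033], "gripper": 0.6},
  ],
)

```text
t: 6.95
tool_pos: [0.4907, 0.1777, 0.0324]
tool_rot: [1.619, 2.682, 0.013]
contact_force: [12.9, 1.7, -8.1]
opening: 0.051
grip_force: 6.1
```

```bash
python3 - <<'E'
from h import *
o=ctrl.get_obs(); d=o["tool_pos"][:2]-[.5225,.108]; print(o["contact_force"],o["opening"],o["grip_force"],np.degrees(np.arctan2(d[1],d[0])),np.linalg.norm(d))
s=snap("wrist","w3"); cv2.imwrite("pics/c3.png",s["img"][240:400,150:410,::-1].repeat(3,0).repeat(3,1))
def j(p): 
    a=np.radians(46.1)+p; return [.5225+.078*np.cos(a),.108+.078*np.sin(a),.065]
print([(p,proj(s,[j(p)])[0].round(1)) for p in (1.0,1.05,1.1)])
E
```

```text
[12.87275446  1.70148034 -8.11586896] 0.05103693172764733 6.123014688491821 114.51024586302819 0.07654822259344421
[(1.0, array([327.5, 318.8])), (1.05, array([316.2, 316.5])), (1.1, array([304.7, 314.8]))]
```

View pics/c3.png

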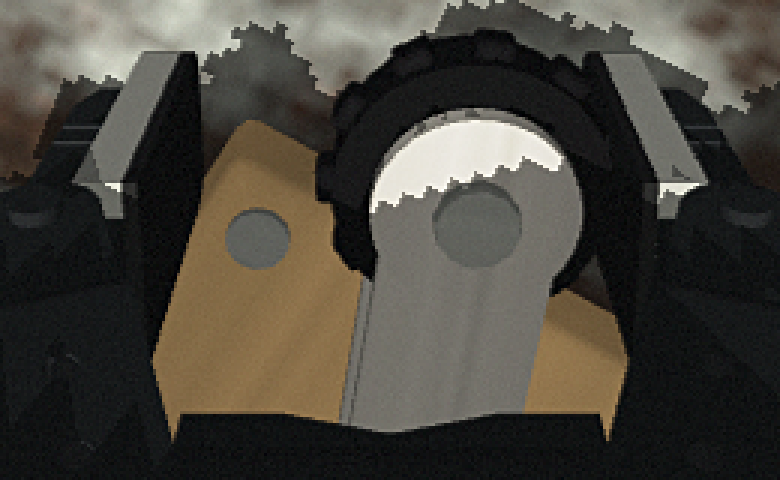

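The bolt at (309,314) corresponds to about 1.08 rad. The push jumped from 8 to 13 N while the motion stalled, so the cage is at its stop. I'll let it settle, check, and hand in.

>>> step_arm(
  targets=[
    {"travel": [0, 0, 0], "angular": [0, 0, 0], "gripper": 0.6},
    {"travel": [0, 0, 0], "angular": [0, 0, 0], "gripper": 0.6},
    {"travel": [0, 0, 0], "angular": [0, 0, 0], "gripper": 0.6},
    {"travel": [0, 0, 0], "angular": [0, 0, 0], "gripper": 0.6},
    {"travel": [0, 0, 0], "angular": [0, 0, 0], "gripper": 0.6},
  ],
)

```text
t: 7.5
tool_pos: [0.4907, 0.1777, 0.0324]
tool_rot: [1.62, 2.682, 0.013]
contact_force: [12.9, 2.6, -7.0]
opening: 0.0511
grip_force: 6.0
```

```bash
python3 -c "
from station import ctrl
print(ctrl.finish_job())"
```

```text
the job is handed in; nothing more can be done
None
```

I wound the cage to its stop (about 1.08 rad by camera; the push rose from 8 to 13 N as the motion stalled) and handed the job in at 7.5 s with a finger still holding it there at about 13–15 N; no verdict came back.

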